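# Load the blue tube rack into the corner of the sloping rack stand

## Task

Take the blue tube rack and lay it flat on the upper part of the white sloping deck, its long side along the long rail and clear of both rails. Feel slowly for the deck, whose height is set differently each time, press only lightly, and let go only once the rack rests flat on it; then leave it to slide down by its own weight until it sits fully home against both rails in the low corner, without pushing or guiding it there. Leave the stand and the other things where they are.

Things in the scene. Friction and masses are not known exactly. Their poses are not given: they have to be found in the camera images.
- blue_rack: Part to load: open blue plastic tube rack, 90 g, loose, level on the bench. 48 (x) x 126 (y) x 45 mm to its top plate, tube caps to 54 mm. Origin: centre of its underside, z up; a half turn about z makes no difference. Top plate 4 mm thick (41 to 45 mm up), as wide as the foot; the long sides between are open: grip across the 48 mm with the pads over the top plate's edges (tips at 20 to 30 mm).
- stand: Sloping rack stand, fixed. Base plate 130 (x) x 180 (y) mm, origin at the centre of its underside. White deck 120 x 210 mm, slick (friction about 0.1), at yaw 0 rising 21 deg along +y and 14 along +x, so a rack let go slides by itself to the low corner (-x, -y). Deck middle at least 0.10 m up; it is locked 0 to 25 mm higher, square to itself: the setting is NOT reported; see or feel it.
- nest (a point): Low corner of the deck's upper surface at its LOWEST setting, where the blue rails meet. z square to the deck, up (26 deg from vertical); y uphill along the long rail (200 mm), x uphill along the short rail (110 mm). True surface: z = h, 0 to 0.025 m, unknown. Rails 10 mm thick, 18 mm above the deck; none on the two upper sides. Seated rack, long side along y: origin at x 24, y 63 mm, z h.
- orange_rack: Bystander: orange tube rack, loose, 67 x 107 x 53 mm, origin at the centre of its underside, y along its long side.
- small_bottle: Bystander: small white bottle with blue cap, loose, 36 mm wide, 75 mm high, origin at the centre of its underside.
- blue_marker: Bystander: blue marker lying on the bench left of the stand, loose, 12 x 138 x 14 mm, origin at its underside, long along its y.
Not all that is in view belongs to the job. What is shaped like the blue_rack but purple is not meant.

How it is judged:
By the outcome, as a careful person would: the job done as asked, in the order asked, and still so for the second after the job is handed in, with the robot touching nothing.
It also fails if it takes over 48 s, if anything falls off the work surface, if the arm or the gripper's body presses on something with over 40 N, if the wrist force passes 120 N, or if a joint passes its speed limit or range.

## Robot

A 7-joint arm with a two-finger parallel gripper is mounted at the origin on a cart in front of the work surface, level with it; the furniture and walls round the work are solid. World frame = base frame: x ahead of the robot, y to its left, z up, the work surface at z = 0. Lengths are in m, angles in rad, forces in N, time in s.
With the tool pointing down it reaches from about 0.35 to 0.9 m from the base axis. Payload 19.9 kg.
Tool frame: the origin (TCP) lies between the finger pads; the fingertips stand 11 mm ahead of it and the grasp point (between the pads) lies 8 mm behind it; z points along the fingers, y is the line along which they close (so a half turn about z gives the same grasp; the last joint's range is limited). The gripper opens to 94 mm and grips with 3 to 60 N. Pads are 16 mm wide; open, the fingers measure 119 mm over their backs; the gripper's body (75 mm by 177 mm) begins 78 mm behind the grasp point.
Start: joints at [-1.385, 0.417, -0.01, 1.614, 0.005, 1.111, -0.053], TCP at [0.141, 0.609, 0.216] pointing down, gripper open.
Joint ranges: [-2.81, 2.81], [-0.39, 2.02], [-1.27, 1.25], [0.06, 2.57], [-1.19, 4.33], [0.19, 2], [-2.82, 2.82]. Speed limits (rad/s): [1.89, 1.89, 2.39, 2.39, 3.01, 3.01, 3.01].

## Interface

Orientations are given as a unit quaternion [w, x, y, z].
In Python, from cell import env gives the robot as it stands.
- The arm moves only by the shell command python3 -m creep 'ROWS' [FORCE]. ROWS is JSON, a list of rows, each a list of 3 entries, a list of its own where there are three numbers: the shift along the world's x, y, z in mm, then the turn, a rotation vector about the world's x, y, z in rad, then the opening, from 0 (shut) to 1 (fully open). A call has 1 to 20 rows; each row shifts and turns the commanded pose from where the row before left it; what a row does not reach is not made up. A row lasts 1/12 s, in which the tool goes at most 41.7 mm and 7.16 degrees, less where a joint would pass 70% of its speed; a pose out of reach is approached as far as the arm can. A call with a gripper value outside its range is refused whole. The fingers move at their own pace and stop on an object; FORCE is the grip in N (left out, the last holds). Time passes only in rows, so rows that do not move let the fingers close. It gives the time, the measured TCP pose, the force, the opening and the grip force at its end, in the units of the state.
- env.state(): the state, without advancing time (a new reading comes with each control period).
- env.get_image(name): name is "scene" or "top" or "wrist"; returns the picture (400x640x3 uint8, red, green, blue); there is no depth.
- env.camera_model(name): a dict with "camera_matrix" (3x3 intrinsics, pixels), "distortion" ([k1, k2, p1, p2, k3] as OpenCV has them; the pictures are not rectified), "world_from_camera" (4x4, takes a point from camera to world coordinates). Camera axes: x right, y down, z forward; pixel columns grow to the right and rows downward; lengths in m; the calibration is good to about 2 mm. A picture is of the moment at which its call begins: read the wrist's pose just before it. camera_model takes no time and is no camera call; for the wrist camera it gives the pose at the moment of the call.
- env.hand_in(): hands the job in; it is judged then, once.
Trained networks look in the newest picture that a camera, given by its name, has taken for a name from the list of things; names that differ only in an ending like _2 or _b are one class to them, and where a whole thing is asked for, a point or a joint stands for the part that bears it (a point fixed in the world has none). Each returns a list of dicts, best first, with "p" (0 to 1); they miss things now and then, are a little off and sometimes report something else, mostly with a low value. They report only what shows in the picture. A call takes as long as a camera call. They do not tell look-alikes from the thing itself.
- env.search_frame(camera, name): "centre" ([x, y, z] in m, in world coordinates, good to about 4 mm: the middle of the surface that is visible of it).
- env.regions_of(camera, name): "region" (400x640 bool, what is visible of it).
The state is a dict: "time": time; "q": joint angles; "qd": joint speeds; "joint_efforts": joint torques, N m; "eef_pos": TCP position; "eef_rot": TCP orientation; "force": force on the tool from outside, world axes, zero at the start; "ft_torque": the same for the moment, N m; "opening": finger opening in m; "grasp_force": force on a finger pad.
Only numpy, scipy, OpenCV 4.12 (cv2) and the standard library are available. Lean on these libraries where they do the work, as an engineer would, in place of code of your own. Each camera call takes 0.05 s, during which the arm holds its last target. There are 200 camera calls.

## Working session

There is one attempt and no reset: what is moved stays moved. The work goes in short steps, Python scripts to look and compute and a shell command to move; the robot and the scene stay as the last step left them, time stands still between calls to the robot, and variables do not carry over. Pictures are saved under pics/ and viewed, at most 10 in all, crops included, and the job is handed in when it is done.

```bash
ls; mkdir -p pics
python3 - <<'E'
from cell import env
import cv2,numpy as np
for c in ["scene","top"]:
    im=env.get_image(c); cv2.imwrite(f"pics/{c}0.png",im[:,:,::-1])
    m=env.camera_model(c); print(c,np.round(m["camera_matrix"],1).tolist(),np.round(m["distortion"],3),np.round(m["world_from_camera"],3).tolist())
    for n in ["blue_rack","stand","orange_rack","small_bottle","blue_marker"]:
        print(n,[(np.round(d["centre"],3).tolist(),round(d["p"],2)) for d in env.search_frame(c,n)])
print(env.state())
E
```

```text
pics
scene [[396.3, 0.0, 316.9], [0.0, 396.3, 202.4], [0.0, 0.0, 1.0]] [-0.095  0.     0.     0.     0.   ] [[0.718, -0.271, 0.641, -0.401], [-0.695, -0.307, 0.65, -1.014], [0.021, -0.912, -0.409, 0.669], [0.0, 0.0, 0.0, 1.0]]
blue_rack [([0.496, -0.215, 0.026], 0.96), ([0.493, -0.69, 0.043], 0.87)]
stand [([0.492, 0.17, 0.092], 0.89)]
orange_rack [([0.489, -0.051, 0.032], 0.77)]
small_bottle [([0.575, -0.328, 0.038], 0.65)]
blue_marker [([0.543, 0.46, 0.007], 0.6)]
top [[499.2, 0.0, 322.4], [0.0, 499.2, 200.0], [0.0, 0.0, 1.0]] [0.009 0.    0.    0.    0.   ] [[-0.029, -0.98, 0.196, 0.168], [-1.0, 0.027, -0.017, -0.076], [0.011, -0.197, -0.98, 1.895], [0.0, 0.0, 0.0, 1.0]]
blue_rack [([0.5, -0.205, 0.044], 0.93), ([0.505, -0.671, 0.046], 0.86)]
stand [([0.493, 0.192, 0.109], 0.92)]
orange_rack [([0.499, -0.042, 0.045], 0.89)]
small_bottle [([0.582, -0.316, 0.059], 0.56)]
blue_marker [([0.538, 0.474, 0.009], 0.51)]
{'time': 0.6, 'q': array([-1.38547677,  0.41733312, -0.01030211,  1.61364628,  0.00469418,
        1.11069832, -0.05302434]), 'qd': array([-0.00043158,  0.00155659,  0.00026522, -0.00031328,  0.00036982,
        0.00051786,  0.00023432]), 'joint_efforts': array([-6.25825851e-04, -8.50703788e+01,  6.38379101e-01, -4.26184237e+01,
       -4.86818142e-02,  1.35917161e-02,  6.41016209e-05]), 'eef_pos': array([0.14053669, 0.60895414, 0.21644736]), 'eef_rot': array([ 1.32629391e-05,  1.13177613e-01,  9.93574772e-01, -3.14027706e-05]), 'force': array([-0.04071451, -0.31744371,  0.02984874]), 'ft_torque': array([-0.01503737, -0.03924452, -0.03158078]), 'grasp_force': 0.0, 'opening': 0.09368789089894268}
```

View pics/scene0.png

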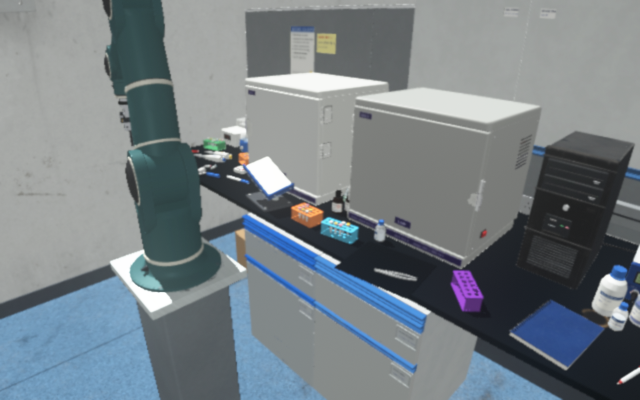

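View pics/top0.png

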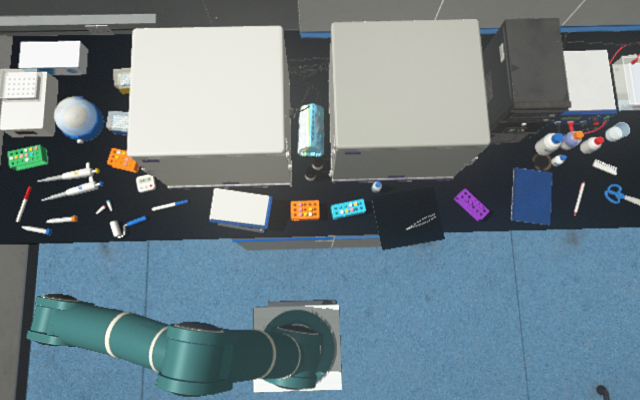

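Candidates: the cyan-blue rack (scene 340,230; top 349,208), the purple rack of the same shape (scene 467,290; top 472,204), and the orange rack (scene 307,214; top 305,210). I choose the blue one between the orange rack and the small bottle. Next is a close crop of it and of the stand.

Run:
```python
import cv2,numpy as np
a=cv2.imread("pics/scene0.png")[145:255,235:395]; b=cv2.imread("pics/top0.png")[175:245,200:390]
a=cv2.resize(a,(436,300),interpolation=3);b=cv2.resize(b,(798,294),interpolation=3)
o=np.zeros((594,798,3),np.uint8);o[:300,:436]=a;o[300:594]=b
cv2.imwrite("pics/crop1.png",o)
```

```text
(no output)
```

View pics/crop1.png

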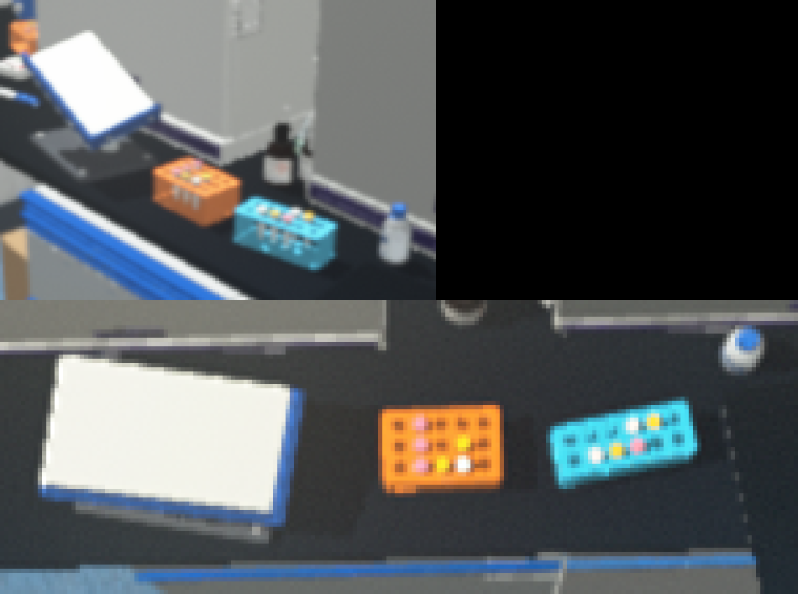

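The crop confirms the choice: blue rack at top (349,208), with a purple look-alike far off at (472,204). The deck's long rail is on its robot side (crop 160,505) and its short rail on the right (crop 290,450), so the low corner is near (crop 280,520). Next I move over the stand for a close look.

```bash
python3 -m creep '[[[20,-20,14],[0,0,-0.1],1],[[20,-30,14],[0,0,-0.1],1],[[20,-32,14],[0,0,-0.1],1],[[20,-32,14],[0,0,-0.1],1],[[20,-32,14],[0,0,-0.1],1],[[20,-32,14],[0,0,-0.1],1],[[20,-32,14],[0,0,-0.1],1],[[20,-32,14],[0,0,-0.1],1],[[20,-32,14],[0,0,-0.1],1],[[20,-32,12],[0,0,-0.1],1],[[20,-32,12],[0,0,-0.1],1],[[20,-32,10],[0,0,-0.1],1],[[20,-30,10],[0,0,-0.1],1],[[10,-20,0],[0,0,-0.1],1],[[0,0,0],[0,0,0],1]]'
python3 - <<'E'
from cell import env
import cv2,numpy as np
s=env.state();print(s["eef_pos"],s["eef_rot"],s["q"],s["time"])
m=env.camera_model("wrist");print({k:np.round(v,4).tolist() for k,v in m.items()})
im=env.get_image("wrist");cv2.imwrite("pics/w1.png",im[:,:,::-1])
np.savez("w1.npz",im=im,**{k:np.array(v) for k,v in m.items()})
E
```

```text
time: 1.85
eef_pos: [0.4126, 0.1847, 0.3873]
eef_rot: [0.0, 0.731, 0.682, 0.001]
force: [0.6, -0.4, -0.3]
opening: 0.0941
grasp_force: 0.0
[0.4126228  0.18473557 0.3873029 ] [1.59020276e-04 7.31065896e-01 6.82306352e-01 8.20117945e-04] [-0.95711174 -0.04263207  0.45430374  1.78059507  0.01889248  1.39767166
 -0.57536014] 1.85
{'camera_matrix': [[284.7714, 0.0, 322.1152], [0.0, 284.7714, 194.3724], [0.0, 0.0, 1.0]], 'distortion': [-0.0288, 0.0, 0.0, 0.0, 0.0], 'world_from_camera': [[0.9976, -0.068, -0.016, 0.4174], [-0.0699, -0.9666, -0.2467, 0.2561], [0.0013, 0.2472, -0.969, 0.5573], [0.0, 0.0, 0.0, 1.0]]}
```

View pics/w1.png

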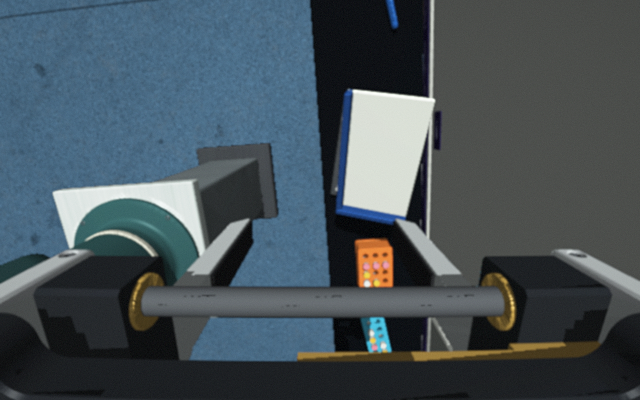

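The wrist view shows the white deck at (352,92), (433,100), (400,219), (343,208), with the long rail on its left and the short rail below. The orange rack is at (375,262) and the blue rack at (376,335). I'll fit the stand and rack models to the silhouettes in the three views.

```bash
cat > fit.py <<'E'
import cv2,numpy as np
from scipy.optimize import minimize
def proj(P,m):
    T=np.linalg.inv(m["world_from_camera"]); 
    return cv2.projectPoints(np.asarray(P,float),cv2.Rodrigues(T[:3,:3])[0],T[:3,3],np.asarray(m["camera_matrix"]),np.asarray(m["distortion"]))[0][:,0]
def hull(P,m): return cv2.convexHull(proj(P,m).astype(np.float32))[:,0]
S=4
def fill(polys,box):
    x0,y0,x1,y1=box; im=np.zeros(((y1-y0)*S,(x1-x0)*S),np.uint8)
    for p,v in polys: cv2.fillPoly(im,[np.round(((p-[x0,y0]+.5)*S-.5)*16).astype(np.int32)],v,shift=4)
    return cv2.resize(im,None,fx=1/S,fy=1/S,interpolation=cv2.INTER_AREA).astype(float)/255
def boxp(x0,x1,y0,y1,z0,z1): return np.array([[x,y,z] for x in(x0,x1) for y in(y0,y1) for z in(z0,z1)])
def Rdeck(yaw):
    y=np.array([0,np.cos(.3665),np.sin(.3665)]); sx=np.sin(.24435); b=-sx*np.tan(.3665)
    x=np.array([np.sqrt(1-sx*sx-b*b),b,sx]); R=np.c_[x,y,np.cross(x,y)]
    c,s=np.cos(yaw),np.sin(yaw); return np.array([[c,-s,0],[s,c,0],[0,0,1]])@R
def Rz(a): c,s=np.cos(a),np.sin(a); return np.array([[c,-s,0],[s,c,0],[0,0,1]])
E
cat > f1.py <<'E'
from cell import env
from fit import *
V={}
w=np.load("w1.npz");V["wrist"]=(w["im"],w)
for c in("scene","top"): V[c]=(cv2.cvtColor(cv2.imread(f"pics/{c}0.png"),cv2.COLOR_BGR2RGB),env.camera_model(c))
B={"wrist":(325,75,450,235),"scene":(240,148,298,203),"top":(203,182,278,240)}
def white(im): 
    g=im.min(2).astype(float); return g
M={}
for c,(im,m) in V.items():
    x0,y0,x1,y1=B[c]; g=im.min(2)[y0:y1,x0:x1].astype(float)
    n,l,st,_=cv2.connectedComponentsWithStats((g>185).astype(np.uint8)); k=1+st[1:,4].argmax()
    core=cv2.dilate((l==k).astype(np.uint8),np.ones((3,3)))
    hi=np.median(g[l==k]); lo=70; M[c]=np.clip((g-lo)/(hi-lo),0,1)*core; print(c,hi,st[k])
def pred(p,c):
    R=Rdeck(p[3]); t=p[:3]; W=lambda P:np.asarray(P)@R.T+t; m=V[c][1]
    q=proj(W([[0,0,0],[.11,0,0],[.11,.2,0],[0,.2,0]]),m)
    return fill([(q,255),(hull(W(boxp(-.01,0,-.01,.2,-.005,.018)),m),0),(hull(W(boxp(-.01,.11,-.01,0,-.005,.018)),m),0)],B[c])
def cost(p,cs): return sum(((pred(p,c)-M[c])**2).sum()/M[c].sum() for c in cs)
for cs in(["wrist"],["wrist","top"],["wrist","scene"],["wrist","top","scene"]):
    best=None
    for p0 in([.46,.08,.06,-.12],[.45,.09,.08,-.15]):
        r=minimize(cost,p0,args=(cs,),method="Nelder-Mead",options=dict(initial_simplex=np.array([p0]+[np.add(p0,d) for d in np.diag([.02,.02,.02,.1])]),maxiter=400))
        if best is None or r.fun<best.fun: best=r
    print(cs,best.x.round(4),round(best.fun,4),"mid",(Rdeck(best.x[3])@[.05,.095,0]+best.x[:3]).round(4))
np.save("nest.npy",best.x)
# blue rack
Mr={}
for c in("scene","top"):
    env.get_image(c)
    L=env.regions_of(c,"blue_rack")
    for d in L:
        ys,xs=np.nonzero(d["region"])
        print(c,d["p"],xs.mean(),ys.mean(),len(xs))
        if abs(xs.mean()-(340 if c=="scene" else 349))<15 and c not in Mr:
            b=(xs.min()-8,ys.min()-8,xs.max()+9,ys.max()+9); Mr[c]=(b,d["region"][b[1]:b[3],b[0]:b[2]].astype(float))
def cr(p,cs):
    W=boxp(-.024,.024,-.063,.063,0,.045)@Rz(p[2]).T+[p[0],p[1],0]
    return sum(((fill([(hull(W,V[c][1]),255)],Mr[c][0])-Mr[c][1])**2).sum()/Mr[c][1].sum() for c in cs)
for cs in(["top"],["scene"],["top","scene"]):
    p0=[.5,-.21,.15]
    r=minimize(cr,p0,args=(cs,),method="Nelder-Mead",options=dict(initial_simplex=np.array([p0]+[np.add(p0,d) for d in np.diag([.02,.02,.1])])))
    print(cs,r.x.round(4),round(r.fun,4))
E
python3 f1.py
```

```text
wrist 214.0 [  19    0   91  141 8586]
scene 253.0 [  6   8  45  38 919]
top 235.0 [   7    6   59   37 1680]
['wrist'] [ 0.4423  0.1112  0.075  -0.1054] 0.0277 mid [0.4992 0.1897 0.1212]
['wrist', 'top'] [ 0.4432  0.1104  0.0748 -0.1014] 0.0428 mid [0.4997 0.1892 0.1209]
['wrist', 'scene'] [ 0.4438  0.1102  0.0647 -0.1131] 0.1048 mid [0.5013 0.1882 0.1108]
['wrist', 'top', 'scene'] [ 0.444   0.111   0.0664 -0.1071] 0.1204 mid [0.501  0.1894 0.1126]
scene 0.8 466.184693877551 290.8612244897959 980
scene 0.69 338.9765625 230.3296875 640
top 0.76 471.04416961130744 204.2208480565371 566
top 0.74 348.6116700201207 209.16700201207243 497
['top'] [ 0.5046 -0.206   0.1718] 0.0257
['scene'] [ 0.5075 -0.205   0.1605] 0.0534
['top', 'scene'] [ 0.5048 -0.2055  0.1636] 0.0939
```

```bash
python3 -m creep '[[[10,-25,0],[0,0,0.02],1],[[10,-38,0],[0,0,0.03],1],[[10,-38,-5],[0,0,0.03],1],[[10,-36,-15],[0,0,0.03],1],[[10,-34,-20],[0,0,0.03],1],[[10,-32,-25],[0,0,0.03],1],[[10,-30,-28],[0,0,0.03],1],[[10,-22,-22],[0,0,0.03],1],[[10,-15,-12],[0,0,0],1],[[0,0,0],[0,0,0],1]]'
cat > f2.py <<'E'
from cell import env
from fit import *
import sys
s=env.state();m=env.camera_model("wrist");im=env.get_image("wrist");cv2.imwrite("pics/w2.png",im[:,:,::-1])
p,q=s["eef_pos"],s["eef_rot"];print(p.round(4),q.round(4),s["q"].round(2))
L=env.regions_of("wrist","blue_rack")
h=cv2.cvtColor(im,cv2.COLOR_RGB2HSV)
for d in L:
    ys,xs=np.nonzero(d["region"]);print(d["p"],xs.mean(),ys.mean(),len(xs))
d=L[0];r=d["region"].astype(np.uint8);ys,xs=np.nonzero(r)
b=(max(xs.min()-15,0),max(ys.min()-15,0),min(xs.max()+16,640),min(ys.max()+16,400));A=r[b[1]:b[3],b[0]:b[2]].astype(float)
def c(p):
    W=boxp(-.024,.024,-.063,.063,0,.045)@Rz(p[2]).T+[p[0],p[1],0]
    return ((fill([(hull(W,m),255)],b)-A)**2).sum()/A.sum()
p0=[.505,-.206,.164]
r=minimize(c,p0,method="Nelder-Mead",options=dict(initial_simplex=np.array([p0]+[np.add(p0,d) for d in np.diag([.01,.01,.05])])))
print(r.x.round(4),r.fun)
x=r.x;o=im[:,:,::-1].copy()
W=boxp(-.024,.024,-.063,.063,0,.045)@Rz(x[2]).T+[x[0],x[1],0]
cv2.polylines(o,[hull(W,m).round().astype(np.int32)],True,(0,0,255))
cv2.imwrite("pics/w2.png",o)
E
python3 f2.py
```

```text
time: 2.93
eef_pos: [0.5003, -0.0823, 0.2573]
eef_rot: [-0.001, 0.643, 0.766, -0.002]
force: [-0.1, 0.0, 1.0]
opening: 0.094
grasp_force: 0.0
[ 0.5003 -0.0823  0.2573] [-7.000e-04  6.433e-01  7.656e-01 -2.000e-03] [-0.58  0.21  0.79  1.87 -0.16  1.13  0.44]
0.8 311.8038371182459 247.45732184808145 2554
[ 0.5053 -0.205   0.1907] 0.12637736163760882
```

View pics/w2.png

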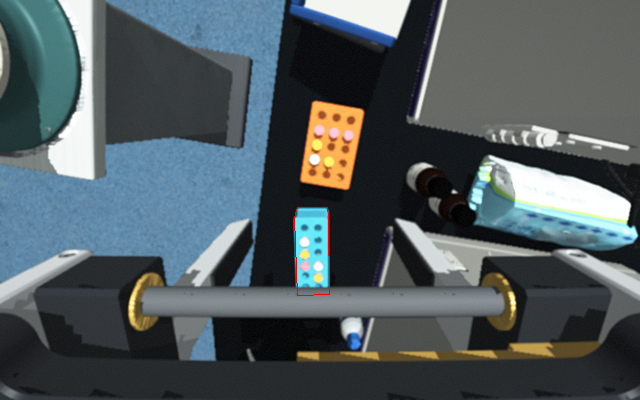

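The fitted outline sits on the blue rack around (312,250) and agrees with the other views: (0.505, -0.206), yaw about 0.175, which matches the tool's yaw. Next I descend and grip.

```bash
python3 -m creep '[[[1,-25,-5],[0,0,0],0.85],[[2,-35,-15],[0,0,0],0.85],[[2,-35,-25],[0,0,0],0.85],[[0,-20,-35],[0,0,0],0.85],[[0,-9,-38],[0,0,0],0.85],[[0,0,-38],[0,0,0],0.85],[[0,0,-30],[0,0,0],0.85],[[0,0,-20],[0,0,0],0.85],[[0,0,-10],[0,0,0],0.85],[[0,0,-4],[0,0,0],0.85],[[0,0,0],[0,0,0],0.85]]' 8
python3 - <<'E'
from cell import env
print(env.state()["eef_pos"],env.state()["eef_rot"])
E
```

```text
time: 3.95
eef_pos: [0.5059, -0.2025, 0.0412]
eef_rot: [0.0, 0.642, 0.766, 0.0]
force: [0.2, 0.5, -0.0]
opening: 0.0797
grasp_force: 0.0
[ 0.5058819  -0.20253545  0.04118213] [4.29810212e-05 6.42462650e-01 7.66316955e-01 2.55887489e-04]
```

```bash
python3 -m creep '[[[0,-3,-5],[0,0,0],0.85],[[0,0,0],[0,0,0],0.6],[[0,0,0],[0,0,0],0.4],[[0,0,0],[0,0,0],0.4],[[0,0,0],[0,0,0],0.4],[[0,0,0],[0,0,0],0.4],[[0,0,0],[0,0,0],0.4],[[0,0,0],[0,0,0],0.4]]' 8
python3 - <<'E'
from cell import env
print(env.state()["eef_pos"],env.state()["eef_rot"])
E
```

```text
time: 4.62
eef_pos: [0.5054, -0.2063, 0.0359]
eef_rot: [0.0, 0.643, 0.766, 0.0]
force: [-0.2, 0.3, 4.5]
opening: 0.048
grasp_force: 8.0
[ 0.50544299 -0.20634108  0.03593087] [8.08674054e-05 6.42963034e-01 7.65897202e-01 7.68572661e-05]
```

```bash
python3 -m creep '[[[0,0,10],[0,0,0],0.4],[[0,5,25],[0,0,0],0.4],[[-2,10,38],[0,0,0],0.4],[[-2,15,38],[0,0,0],0.4],[[-5,15,38],[0,0,0],0.4],[[-5,20,35],[0,0,0],0.4],[[-5,25,30],[0,0,0],0.4],[[-5,25,30],[0,0,0],0.4],[[0,0,0],[0,0,0],0.4]]' 8
cat > goal.py <<'E'
from cell import env
from fit import *
from scipy.spatial.transform import Rotation as Ro
import sys
a=[float(v) for v in sys.argv[1:4]]
p=np.array([.4432,.1104,.0748,-.105]);R=Rdeck(p[3]);n=R[:,2]
s=env.state();q=s["eef_rot"];C=Ro.from_quat([q[1],q[2],q[3],q[0]])
G=Ro.from_matrix(np.c_[-R[:,1]@np.eye(3) if 0 else np.cross(R[:,0],-n),R[:,0],-n])
t=p[:3]+R@np.array(a)+.036*n
print("goal",t.round(4),"shift mm",((t-s["eef_pos"])*1e3).round(1),"rotvec",(G*C.inv()).as_rotvec().round(4))
print("tcp in deck mm",((R.T@(s["eef_pos"]-p[:3]))*1e3-[0,0,36]).round(1),"n",n.round(4),"F deck",(R.T@s["force"]).round(2),"opening",s["opening"],"t",s["time"],"q",s["q"].round(2))
E
python3 goal.py .055 .122 .045
```

```text
time: 5.37
eef_pos: [0.4825, -0.0878, 0.2847]
eef_rot: [0.001, 0.641, 0.767, 0.003]
force: [0.6, 0.4, 0.8]
opening: 0.0479
grasp_force: 8.0
goal [0.4836 0.1873 0.2049] shift mm [  1.1 275.1 -79.9] rotvec [ 0.3738 -0.2407 -0.3255]
tcp in deck mm [ 126.5 -104.9  204.6] n [-0.294  -0.317   0.9017] F deck [0.71 0.76 0.44] opening 0.04788629981242148 t 5.3667 q [-0.65  0.13  0.85  1.88 -0.11  1.17  0.42]
```

```bash
python3 -m creep '[[[-5,15,3],[0.04,-0.026,-0.035],0.4],[[-5,30,3],[0.04,-0.026,-0.035],0.4],[[-5,33,3],[0.04,-0.026,-0.035],0.4],[[0,33,0],[0.04,-0.026,-0.035],0.4],[[0,33,0],[0.04,-0.026,-0.035],0.4],[[0,33,0],[0.04,-0.026,-0.035],0.4],[[5,33,0],[0.04,-0.026,-0.035],0.4],[[5,33,0],[0.04,-0.026,-0.035],0.4],[[5,20,0],[0.04,-0.026,-0.035],0.4],[[0,12,-10],[0.014,-0.007,-0.01],0.4],[[0,0,-20],[0,0,0],0.4],[[0,0,-10],[0,0,0],0.4],[[0,0,0],[0,0,0],0.4]]' 8
python3 goal.py .055 .122 .03
```

```text
time: 6.45
eef_pos: [0.4802, 0.183, 0.2468]
eef_rot: [-0.028, 0.742, 0.634, 0.216]
force: [0.2, -0.2, -0.9]
opening: 0.0478
grasp_force: 8.0
goal [0.488  0.1921 0.1913] shift mm [  7.8   9.1 -55.5] rotvec [ 0.0009 -0.0101  0.0018]
tcp in deck mm [ 62.7 132.7  85.2] n [-0.294  -0.317   0.9017] F deck [ 0.03 -0.5  -0.81] opening 0.04781717968292103 t 6.45 q [-0.91 -0.02  0.62  2.16 -0.35  0.66 -0.2 ]
```

```bash
python3 -m creep '[[[2,2,-12],[0,-0.005,0.001],0.4],[[2,2,-18],[0,-0.005,0.001],0.4],[[2,2,-16],[0,0,0],0.4],[[2,3,-9],[0,0,0],0.4],[[0,0,0],[0,0,0],0.4],[[0,0,0],[0,0,0],0.4]]' 8
python3 goal.py .055 .122 .012
python3 - <<'E'
from cell import env
from fit import *
w=env.get_image("wrist");s=env.get_image("scene")[140:215,220:320]
o=np.zeros((600,640,3),np.uint8);o[:300]=w[60:360];o[300:,:400]=cv2.resize(s,(400,300),interpolation=3)
cv2.imwrite("pics/w3.png",o[:,:,::-1])
E
```

```text
time: 6.95
eef_pos: [0.4895, 0.1924, 0.1942]
eef_rot: [-0.025, 0.74, 0.634, 0.221]
force: [0.3, 0.1, -0.3]
opening: 0.0479
grasp_force: 8.0
goal [0.4933 0.1978 0.1751] shift mm [  3.9   5.4 -19.1] rotvec [-0.0004  0.0024 -0.0001]
tcp in deck mm [ 57.  123.4  32.1] n [-0.294  -0.317   0.9017] F deck [ 0.17  0.   -0.39] opening 0.047910127138270364 t 6.95 q [-0.89  0.09  0.62  2.2  -0.57  0.54  0.01]
```

View pics/w3.png

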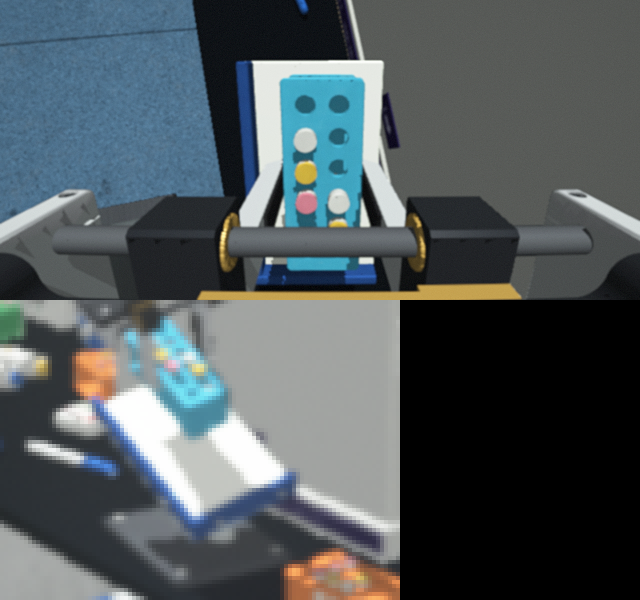

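The rack (centre about 322,170 in the wrist view) is square to the deck, with white deck showing on both sides and at the upper end, and it is clear of both rails. Now I approach and then feel in small steps, stopping on force.

```bash
cat > chk.py <<'E'
from cell import env
from fit import *
import sys
s=env.state();R=Rdeck(-.105);p=np.array([.4432,.1104,.0748])
f=R.T@s["force"];print("deck xyz",((R.T@(s["eef_pos"]-p))*1e3-[0,0,36]).round(1),"F",f.round(2),"T",(R.T@s["ft_torque"]).round(3),round(s["time"],2))
sys.exit(f[2]>float(sys.argv[1]))
E
python3 -m creep '[[[1,1,-3],[0,0,0],0.4],[[1,1,-3],[0,0,0],0.4],[[1,1,-3],[0,0,0],0.4],[[1,1,-3],[0,0,0],0.4],[[0.6,0.6,-2],[0,0,0],0.4],[[0.6,0.6,-2],[0,0,0],0.4],[[0,0,0],[0,0,0],0.4],[[0,0,0],[0,0,0],0.4]]' >/dev/null; python3 chk.py 1.2 &&
python3 -m creep '[[[0.3,0.3,-0.9],[0,0,0],0.4],[[0.3,0.3,-0.9],[0,0,0],0.4],[[0,0,0],[0,0,0],0.4]]' >/dev/null; python3 chk.py 1.2 &&
python3 -m creep '[[[0.3,0.3,-0.9],[0,0,0],0.4],[[0.3,0.3,-0.9],[0,0,0],0.4],[[0,0,0],[0,0,0],0.4]]' >/dev/null; python3 chk.py 1.2
```

```text
deck xyz [ 56.7 122.9  13.9] F [ 0.05  0.41 -0.64] T [-0.53   0.293  0.025] 7.72
deck xyz [ 56.7 122.9  13.9] F [ 0.05  0.41 -0.64] T [-0.53   0.293  0.025] 7.72
deck xyz [ 56.7 122.9  13.9] F [ 0.05  0.41 -0.64] T [-0.53   0.293  0.025] 7.72False
False
False
```

```bash
sed -i 's/sys.exit(f\[2\]>float(sys.argv\[1\]))/sys.exit(int(f[2]>float(sys.argv[1])))/' chk.py
python3 -m creep '[[[0.3,0.3,-0.9],[0,0,0],0.4],[[0.3,0.3,-0.9],[0,0,0],0.4],[[0,0,0],[0,0,0],0.4]]' >/dev/null; python3 chk.py 1.2 &&
python3 -m creep '[[[0.3,0.3,-0.9],[0,0,0],0.4],[[0.3,0.3,-0.9],[0,0,0],0.4],[[0,0,0],[0,0,0],0.4]]' >/dev/null && python3 chk.py 1.2 &&
python3 -m creep '[[[0.3,0.3,-0.9],[0,0,0],0.4],[[0.3,0.3,-0.9],[0,0,0],0.4],[[0,0,0],[0,0,0],0.4]]' >/dev/null && python3 chk.py 1.2 &&
python3 -m creep '[[[0.3,0.3,-0.9],[0,0,0],0.4],[[0,0,0],[0,0,0],0.4]]' >/dev/null && python3 chk.py 1.2 &&
python3 -m creep '[[[0.3,0.3,-0.9],[0,0,0],0.4],[[0,0,0],[0,0,0],0.4]]' >/dev/null && python3 chk.py 1.2 &&
python3 -m creep '[[[0.3,0.3,-0.9],[0,0,0],0.4],[[0,0,0],[0,0,0],0.4]]' >/dev/null && python3 chk.py 1.2 &&
python3 -m creep '[[[0.3,0.3,-0.9],[0,0,0],0.4],[[0,0,0],[0,0,0],0.4]]' >/dev/null && python3 chk.py 1.2 &&
python3 -m creep '[[[0.3,0.3,-0.9],[0,0,0],0.4],[[0,0,0],[0,0,0],0.4]]' >/dev/null && python3 chk.py 1.2 &&
python3 -m creep '[[[0.3,0.3,-0.9],[0,0,0],0.4],[[0,0,0],[0,0,0],0.4]]' >/dev/null && python3 chk.py 1.2 &&
python3 -m creep '[[[0.3,0.3,-0.9],[0,0,0],0.4],[[0,0,0],[0,0,0],0.4]]' >/dev/null && python3 chk.py 1.2
```

```text
deck xyz [ 56.7 123.1  11.9] F [ 0.01 -0.43 -0.81] T [-0.446  0.381 -0.002] 7.97
deck xyz [ 56.7 123.    9.9] F [-0.38  0.33 -1.16] T [-0.484  0.35   0.002] 8.22
deck xyz [ 56.7 123.    7.9] F [ 0.68 -1.04 -1.09] T [-0.476  0.318 -0.042] 8.47
deck xyz [ 56.8 123.    6.9] F [-0.52 -1.14 -0.83] T [-0.495  0.362  0.007] 8.63
deck xyz [ 56.8 122.9   5.9] F [ 0.16  0.03 -0.51] T [-0.447  0.347 -0.053] 8.8
deck xyz [ 56.8 122.9   4.9] F [ 0.11 -0.01 -1.1 ] T [-0.45   0.314 -0.003] 8.97
deck xyz [ 56.8 122.9   3.9] F [-0.05 -0.31  0.17] T [-0.486  0.302  0.004] 9.13
deck xyz [ 56.8 122.9   2.9] F [-0.55 -0.27 -0.46] T [-0.471  0.325 -0.001] 9.3
deck xyz [ 56.8 122.9   1.9] F [ 0.15  0.1  -0.9 ] T [-0.492  0.331  0.002] 9.47
deck xyz [ 56.8 122.9   0.9] F [-0.59 -0.24 -0.13] T [-0.51   0.373  0.016] 9.63
```

```bash
python3 -m creep '[[[0.3,0.3,-0.9],[0,0,0],0.4],[[0,0,0],[0,0,0],0.4]]' >/dev/null && python3 chk.py 1 &&
python3 -m creep '[[[0.3,0.3,-0.9],[0,0,0],0.4],[[0,0,0],[0,0,0],0.4]]' >/dev/null && python3 chk.py 1 &&
python3 -m creep '[[[0.3,0.3,-0.9],[0,0,0],0.4],[[0,0,0],[0,0,0],0.4]]' >/dev/null && python3 chk.py 1 &&
python3 -m creep '[[[0.3,0.3,-0.9],[0,0,0],0.4],[[0,0,0],[0,0,0],0.4]]' >/dev/null && python3 chk.py 1 &&
python3 -m creep '[[[0.3,0.3,-0.9],[0,0,0],0.4],[[0,0,0],[0,0,0],0.4]]' >/dev/null && python3 chk.py 1 &&
python3 -m creep '[[[0.3,0.3,-0.9],[0,0,0],0.4],[[0,0,0],[0,0,0],0.4]]' >/dev/null && python3 chk.py 1 &&
python3 -m creep '[[[0.3,0.3,-0.9],[0,0,0],0.4],[[0,0,0],[0,0,0],0.4]]' >/dev/null && python3 chk.py 1 &&
python3 -m creep '[[[0.3,0.3,-0.9],[0,0,0],0.4],[[0,0,0],[0,0,0],0.4]]' >/dev/null && python3 chk.py 1 &&
python3 -m creep '[[[0.3,0.3,-0.9],[0,0,0],0.4],[[0,0,0],[0,0,0],0.4]]' >/dev/null && python3 chk.py 1 &&
python3 -m creep '[[[0.3,0.3,-0.9],[0,0,0],0.4],[[0,0,0],[0,0,0],0.4]]' >/dev/null && python3 chk.py 1
```

```text
deck xyz [ 5.680e+01  1.229e+02 -1.000e-01] F [-0.22 -0.25 -0.16] T [-0.495  0.349  0.025] 9.8
deck xyz [ 56.8 122.8  -1.1] F [-0.48 -0.79 -0.21] T [-0.492  0.331 -0.005] 9.97
deck xyz [ 56.9 122.8  -2. ] F [ 0.63 -1.45 -0.85] T [-0.449  0.314 -0.02 ] 10.13
deck xyz [ 56.9 122.8  -3.1] F [-0.42 -0.36 -1.02] T [-0.489  0.303  0.031] 10.3
deck xyz [ 56.9 122.8  -4. ] F [-0.26 -0.21 -1.32] T [-0.469  0.318 -0.006] 10.47
deck xyz [ 56.9 122.8  -5. ] F [-0.88 -0.03 -0.11] T [-0.471  0.317  0.053] 10.63
deck xyz [ 56.9 122.8  -6. ] F [-0.74 -0.73 -0.24] T [-0.481  0.361 -0.014] 10.8
deck xyz [ 56.9 122.7  -7. ] F [-0.79 -1.33 -1.68] T [-0.509  0.373 -0.024] 10.97
deck xyz [ 56.9 122.7  -8. ] F [-1.5   1.01 -0.93] T [-0.456  0.378  0.013] 11.13
deck xyz [ 56.9 122.7  -9. ] F [-0.01 -0.01 -1.35] T [-0.476  0.32  -0.027] 11.3
```

```bash
python3 -m creep '[[[0.3,0.3,-0.9],[0,0,0],0.4],[[0,0,0],[0,0,0],0.4]]' >/dev/null && python3 chk.py 1 &&
python3 -m creep '[[[0.3,0.3,-0.9],[0,0,0],0.4],[[0,0,0],[0,0,0],0.4]]' >/dev/null && python3 chk.py 1 &&
python3 -m creep '[[[0.3,0.3,-0.9],[0,0,0],0.4],[[0,0,0],[0,0,0],0.4]]' >/dev/null && python3 chk.py 1 &&
python3 -m creep '[[[0.3,0.3,-0.9],[0,0,0],0.4],[[0,0,0],[0,0,0],0.4]]' >/dev/null && python3 chk.py 1
python3 - <<'E'
from cell import env
from fit import *
w=env.get_image("wrist");s=env.get_image("scene")[140:215,220:320]
o=np.zeros((600,640,3),np.uint8);o[:300]=w[60:360];o[300:,:400]=cv2.resize(s,(400,300),interpolation=3)
cv2.imwrite("pics/w4.png",o[:,:,::-1])
E
```

```text
deck xyz [ 57.  122.7 -10. ] F [ 0.04  0.36 -0.66] T [-0.416  0.371  0.078] 11.47
deck xyz [ 57.2 122.8 -10.7] F [-0.21 -0.4   5.81] T [-0.45   0.495  0.021] 11.63
```

View pics/w4.png

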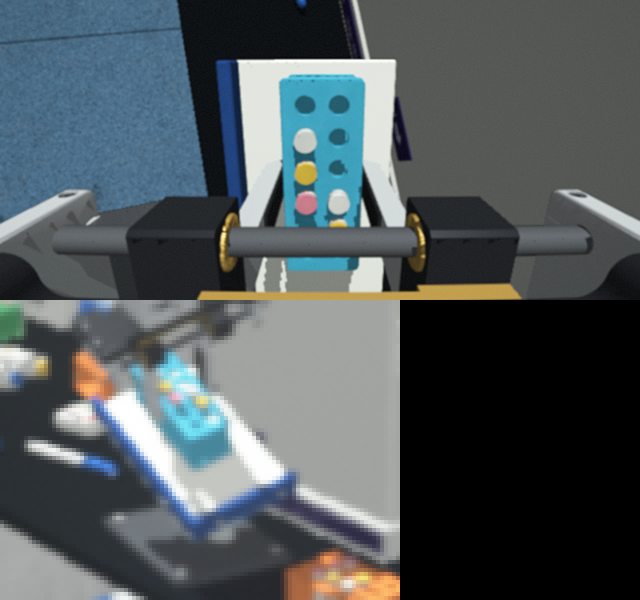

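Contact was felt at about 6 N. The picture shows the rack lying on the white deck (scene inset around 190,430), aligned and clear of both rails. I ease the press and check that it is steady before letting go.

```bash
python3 -m creep '[[[-0.1,-0.1,0.2],[0,0,0],0.4],[[0,0,0],[0,0,0],0.4],[[0,0,0],[0,0,0],0.4]]' >/dev/null; python3 chk.py 1; python3 goal.py .055 .122 0
```

```text
deck xyz [ 56.9 122.6 -10.7] F [-0.19 -0.15  0.01] T [-0.478  0.353 -0.009] 11.98
goal [0.4968 0.2016 0.1643] shift mm [-5.  -3.6  9. ] rotvec [-0.0005  0.0025 -0.0004]
tcp in deck mm [ 56.9 122.6 -10.7] n [-0.294  -0.317   0.9017] F deck [-0.19 -0.15  0.01] opening 0.04788059145145192 t 11.9833 q [-0.83  0.2   0.56  2.2  -0.76  0.48  0.18]
```

```bash
python3 -m creep '[[[0.1,0.1,-0.2],[0,0,0],0.4],[[0,0,0],[0,0,0],0.4],[[0,0,0],[0,0,0],0.4]]' >/dev/null; python3 chk.py 9; 
python3 -m creep '[[[0.05,0.05,-0.15],[0,0,0],0.4],[[0,0,0],[0,0,0],0.4],[[0,0,0],[0,0,0],0.4]]' >/dev/null; python3 chk.py 9
```

```text
deck xyz [ 56.9 122.7 -10.8] F [-1.55 -0.87  6.89] T [-0.572  0.839 -0.001] 12.23
deck xyz [ 56.9 122.7 -10.9] F [-3.68 -0.92  9.89] T [-0.561  0.989  0.09 ] 12.48
```

```bash
python3 -m creep '[[[-0.05,-0.05,0.15],[0,0,0],0.4],[[0,0,0],[0,0,0],0.4]]' >/dev/null; python3 chk.py 9; 
python3 -m creep '[[[0,0,0],[0,0,0],1],[[0,0,0],[0,0,0],1],[[-12,-12,36],[0,0,0],1],[[-12,-12,36],[0,0,0],1],[[-12,-12,36],[0,0,0],1],[[0,0,0],[0,0,0],1]]'; python3 chk.py 9
python3 - <<'E'
from cell import env
from fit import *
w=env.get_image("wrist");s=env.get_image("scene")[140:215,220:320]
o=np.zeros((600,640,3),np.uint8);o[:300]=w[60:360];o[300:,:400]=cv2.resize(s,(400,300),interpolation=3)
cv2.imwrite("pics/w5.png",o[:,:,::-1])
E
```

```text
deck xyz [ 56.9 122.7 -10.8] F [-2.25 -0.33  6.36] T [-0.609  0.662  0.009] 12.65
time: 13.15
eef_pos: [0.4676, 0.1678, 0.2695]
eef_rot: [-0.024, 0.74, 0.633, 0.226]
force: [0.8, 0.8, 0.4]
opening: 0.0841
grasp_force: 0.0
deck xyz [ 59.2 125.5 114.2] F [ 0.74  1.01 -0.16] T [-0.423  0.173 -0.028] 13.15
```

View pics/w5.png

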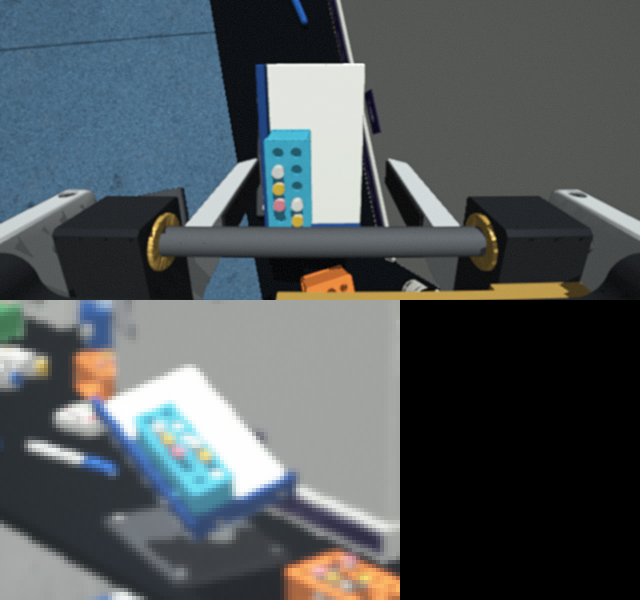

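The rack has slid down into the corner by itself (wrist 288,190; scene inset 185,455). I back off with a clear view and verify that it is seated.

```bash
python3 -m creep '[[[-8,15,20],[0,0,0],1],[[-8,25,25],[0,0,0],1],[[-8,25,25],[0,0,0],1],[[-6,15,20],[0,0,0],1],[[0,0,0],[0,0,0],1],[[0,0,0],[0,0,0],1],[[0,0,0],[0,0,0],1],[[0,0,0],[0,0,0],1],[[0,0,0],[0,0,0],1],[[0,0,0],[0,0,0],1]]'
cat > f3.py <<'E'
from cell import env
from fit import *
import sys
m=env.camera_model("wrist");im=env.get_image("wrist")
L=env.regions_of("wrist","blue_rack");d=L[0];print(d["p"],np.argwhere(d["region"]).mean(0))
B=(200,40,500,330)
def wm():
    x0,y0,x1,y1=B;return im[y0:y1,x0:x1]
h=cv2.cvtColor(wm(),cv2.COLOR_RGB2HSV).astype(int)
wht=((h[...,2]>150)&(h[...,1]<40)).astype(np.uint8)
n,l,st,_=cv2.connectedComponentsWithStats(wht);np.set_printoptions(suppress=True)
R=Rdeck(-.105)
t=np.array([.4432,.1104,.0748])-.0107*R[:,2]
o=im[:,:,::-1].copy()
def dr(P,c): cv2.polylines(o,[hull(np.asarray(P)@R.T+t,m).round().astype(np.int32)],True,c)
dr([[0,0,0],[.11,0,0],[.11,.2,0],[0,.2,0]],(0,0,255))
dr([[0,0,.045],[.048,0,.045],[.048,.126,.045],[0,.126,.045]],(0,0,255))
o=cv2.resize(o[40:290,180:480],(720,600),interpolation=3)
cv2.imwrite(sys.argv[1],o)
E
python3 f3.py pics/w6.png
```

```text
time: 14.08
eef_pos: [0.4363, 0.2492, 0.3517]
eef_rot: [-0.025, 0.74, 0.634, 0.221]
force: [0.0, 1.3, -0.4]
opening: 0.0941
grasp_force: 0.0
0.94 [289.09352518 314.98609113]
```

View pics/w6.png

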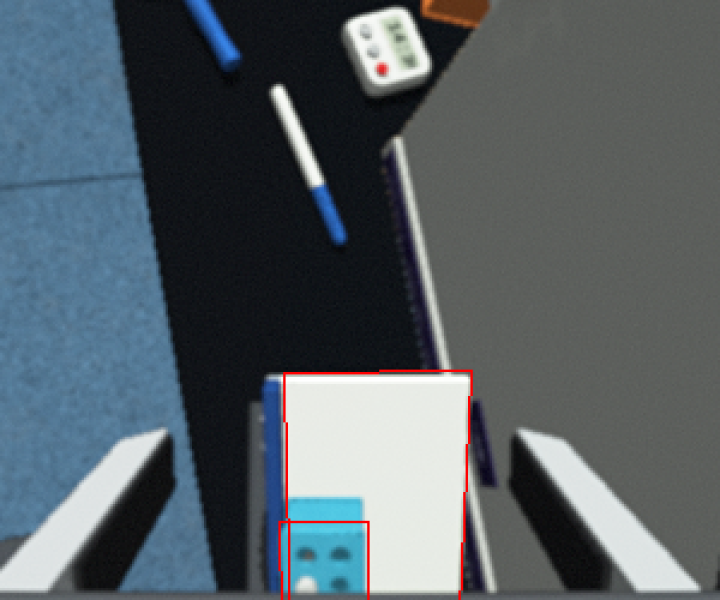

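The near part was cut off by the gripper, so I move further back to see the whole corner.

```bash
python3 -m creep '[[[0,-10,20],[-0.04,0.025,0],1],[[0,-10,15],[-0.06,0.04,0],1],[[0,-10,0],[-0.06,0.04,0],1],[[0,-10,0],[-0.06,0.04,0],1],[[0,-10,0],[-0.06,0.04,0],1],[[0,-10,0],[-0.06,0.04,0],1],[[0,-10,0],[0,0,0],1],[[0,0,0],[0,0,0],1],[[0,0,0],[0,0,0],1]]'
python3 f3.py pics/w7.png
```

```text
time: 14.93
eef_pos: [0.4363, 0.1793, 0.3875]
eef_rot: [0.029, 0.754, 0.656, 0.028]
force: [-0.4, 0.0, -0.7]
opening: 0.0937
grasp_force: 0.0
0.78 [177.27173062 329.39741582]
```

View pics/w7.png

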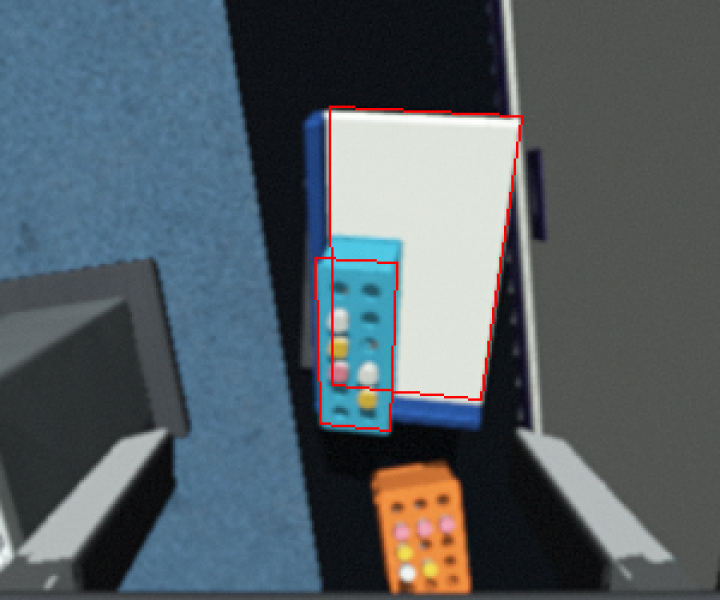

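The rack outline matches the home pose to about 1–2 mm against both rails (crop 357,345). The orange rack hasn't moved and the arm is clear.

```bash
python3 -c "
from cell import env
print(env.hand_in())"
```

```text
the job is handed in; nothing more can be done
None
```

I laid the blue rack flat on the upper deck with a light press (10 N at most) and let go; it slid home by itself into the low corner against both rails (within about 1–2 mm in the last picture), and I handed the job in at about 15 s without hearing the verdict.

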